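# Height-limit check under the bridge gauge

### The job

Take the machined aluminium block with the green paint dab, lay it flat on the gauge's plate in front of the yellow bridge bar, lengthwise in the lane, then push it under the bar until it meets the brass stop and keep it pressed there for about a second with a gentle but definite push (about 10 to 15 N; 25 N is too much). Do not let it ram the bar, leave it lying flat under the bar, and do not disturb the other things on the bench.

Things in the scene. Friction and masses are not known exactly. Their poses are not given: they have to be found in the camera images.
- block_center (a point): centre of the block to check: bright aluminium, 90 mm long (its x), 44 mm wide (y), 36 mm high (z), green paint dab on top; 0.3 to 0.55 kg; starts lying flat on the bench. This point is half-way up, 18 mm above its underside. The gauge plate is oiled: the block slides on it with a drag of about 1 N, more if it is also pressed down.
- gauge: fixed height gauge: steel plate 275 x 130 mm, 12 mm thick. Origin at bench height (z = 0) directly below the middle of the bridge bar; x runs along the lane in the direction of pushing (mouth, bar, stop), y across, z up. Plate top at z = 12 mm, x = -150 to +125 mm. Two dark rails 10 mm high above the plate form a lane 47 mm wide, centred on y = 0, from x = -45 to +60 mm.
- lane_mouth (a point): point on the plate top (gauge x = -85 mm, y = 0) at the open end of the lane: from here the rails close in from about 80 mm apart to the lane's 47 mm at gauge x = -45 mm. The plate before x = -90 mm is open and clear. A block laid with its centre here is still in front of the bar.
- bridge_bar: yellow bridge bar across the lane, fixed, 14 mm (x, along the lane) x 122 mm (y) x 12 mm; its origin is the centre of its underside, 38.5 mm above the plate, so its top is 50.5 mm above the plate. It stands on blue posts beside the lane, at y = 41 to 59 mm on each side.
- stop_bracket: blue bracket carrying the brass stop; this origin and axes are the gauge's, NOT the stop's. The stop is a rigid brass block 36 mm wide, 3 to 27 mm above the plate, clamped at a different depth each time: its face is anywhere from x = +25 to +50 mm in the gauge frame and is not measured; find it by feel or sight. It does not give way.
- reject_center (a point): centre of a rejected block, like the other but 44 mm high with a red paint dab; this point is 22 mm above its underside; too high for the bar; leave it alone.
- fitting: upright threaded steel fitting, 48 mm across, 50 mm high; origin under its centre; leave it alone.
- collar: steel collar, 52 mm across, 22 mm high; origin under its centre; leave it alone.
- wrench: wrench lying on the bench to the robot's right; leave it alone.
- screwdriver: screwdriver lying on the bench to the robot's left; leave it alone.
- spray_can: can with an orange label, 54 mm across, 150 mm high, beyond the gauge on the left; leave it alone.
- flange: dark steel ring flange lying on the bench, 110 mm across, 18 mm high, near left; leave it alone.
Things that resemble listed ones, but are neither listed nor needed, are in the scene too. What is shaped like the part that bears block_center but blue or pink is not meant.

How it is judged:
By the outcome, as a careful person would: the job done as asked, in the order asked, and still so for the second after the job is handed in, with the robot touching nothing.
It also fails if it takes over 72 s, if anything falls off the work surface, if the arm or the gripper's body presses on something with over 40 N, if the wrist force passes 120 N, or if a joint passes its speed limit or range.

### The arm

A 7-joint arm with a two-finger parallel gripper is mounted at the origin on the work surface. World frame = base frame: x ahead of the robot, y to its left, z up, the work surface at z = 0. Lengths are in m, angles in rad, forces in N, time in s.
With the tool pointing down it reaches from about 0.425 to 0.875 m from the base axis. Payload 8.4 kg.
Tool frame: the origin (TCP) lies midway between the tips of the shut fingers; the grasp point (between the pads) lies r.grip_point_offset behind it (r.grip_point_offset is the distance from the TCP to the grasp point, in m); z points along the fingers, y is the line along which they close (so a half turn about z gives the same grasp; the last joint's range is limited). The gripper opens to 85 mm and grips with 20 to 120 N. Pads are 22 mm wide; open, the fingers measure 114 mm over their backs; the gripper's body (76 mm by 85 mm) begins 54 mm behind the grasp point. The pads swing forward as they close: fully open they stand 13 mm farther back than shut.
Start: joints at [1.124, 0.333, 0.04, 1.465, -0.013, 1.343, -0.059], TCP at [0.222, -0.611, 0.231] pointing down, gripper open.
Joint ranges: [-2.58, 2.58], [-0.38, 2.09], [-1.3, 1.39], [0.25, 2.4], [-1.5, 4.64], [0.08, 2.09], [-2.65, 2.65]. Speed limits (rad/s): [2.22, 2.22, 2.79, 2.79, 3.14, 3.14, 3.14].

### API

Orientations are given as a unit quaternion [w, x, y, z].
In Python, from rig import r, vision gives the robot as it stands.
- The arm moves only by the tool arm_command, never from a script. Its argument "rows" is a list of rows, each a list of 7 numbers: the closure in counts, from 0 (fully open) to 255 (shut), then the shift along the world's x, y, z as a fraction of full scale, then the turn, a rotation vector about the world's x, y, z as a fraction of full scale. In form: [[grip, tx, ty, tz, ax, ay, az], ...]. A call has 1 to 5 rows; each row shifts and turns the commanded pose from where the row before left it; what a row does not reach is not made up. Full scale, the value 1, is 2 cm for a shift and 0.12 rad for a turn. A row lasts 1/12 s, in which the tool goes at most 41.7 mm and 7.16 degrees, less where a joint would pass 70% of its speed; a pose out of reach is approached as far as the arm can. A call with a number of a shift or a turn outside -1 to 1 is refused whole. A call with a gripper value outside its range is refused whole. The fingers move at their own pace and stop on an object; "squeeze" is the grip in N (left out, the last holds). Time passes only in rows, so rows that do not move let the fingers close. It gives the time, the measured TCP pose, the force, the opening and the grip force at its end, in the units of the state.
- r.read_state(): the state, without advancing time (a new reading comes with each control period).
- vision.get_image(name): name is "side" or "top" or "wrist"; returns (picture, depth): 480x640x3 uint8, red, green, blue; 480x640 float32, m along the optical axis (not along the pixel's ray), 0 where there is no reading.
- vision.camera_model(name): a dict with "mtx" (3x3 intrinsics, pixels), "R" (3x3) and "t" (3): a world point X has camera coordinates R X + t; the wrist camera has in their place "tool_from_camera" (4x4, takes a point from camera to tool coordinates, whose origin is the TCP and whose axes are the flange's). Camera axes: x right, y down, z forward; pixel columns grow to the right and rows downward; lengths in m; the calibration is good to about 2 mm. A picture is of the moment at which its call begins: read the wrist's pose just before it. camera_model takes no time and is no camera call.
- r.job_done(): hands the job in; it is judged then, once.
The state is a dict: "clock": time; "joint_pos": joint angles; "joint_velocities": joint speeds; "joint_torque": joint torques, N m; "position": TCP position; "ee_rot": TCP orientation; "wrist_force": force on the tool from outside, world axes, zero at the start; "moment": the same for the moment, N m; "gripper_width": opening from 0.0 (shut) to 1.0 (fully open); "gripper_force": force on a finger pad.
Only numpy, scipy, OpenCV 4.12 (cv2) and the standard library are available. Lean on these libraries where they do the work, as an engineer would, in place of code of your own. Each camera call takes 0.05 s, during which the arm holds its last target. There are 200 camera calls.

## Working session

There is one attempt and no reset: what is moved stays moved. The work goes in short steps, Python scripts to look and compute and a tool call to move; the robot and the scene stay as the last step left them, time stands still between calls to the robot, and variables do not carry over. Pictures are saved under pics/ and viewed, at most 10 in all, crops included, and the job is handed in when it is done.

Besides the shell and the picture viewer there is one more tool, called after "Request:" as a command line: name --pt "numbers of a row" for each row, then --argument value for the rest. arm_command: Moves the arm, as the interface text tells. Shift numbers are shares of 2 cm and turn numbers shares of 0.12 rad, none past 1 either way. Its arguments: {"type":"object","properties":{"rows":{"type":"array","items":{"type":"array","items":{"type":"number"}}},"squeeze":{"type":"number"}},"required":["rows"]}

```bash
mkdir -p pics; python3 - <<'E'
from rig import r, vision
import cv2, numpy as np
s=r.read_state(); print(s, r.grip_point_offset)
for n in ("top","side"):
    im,d=vision.get_image(n); cv2.imwrite(f"pics/{n}0.png",im[:,:,::-1]); np.save(f"{n}0.npy",d)
    print(n,vision.camera_model(n))
print(vision.camera_model("wrist"))
E
```

```text
{'clock': 0.0, 'joint_pos': array([ 1.12379989,  0.3339042 ,  0.03985861,  1.46625889, -0.01340789,
        1.34330187, -0.05850991]), 'joint_velocities': array([ 0.0016327 ,  0.00093845, -0.00043455, -0.00026344,  0.00032507,
       -0.00035757,  0.00047634]), 'joint_torque': array([-3.93533137e-04, -6.58560991e+01,  1.36494968e+00, -4.05557120e+01,
        1.67374837e-02,  1.26812031e-02, -2.56630625e-05]), 'position': array([ 0.22136844, -0.61066287,  0.23043145]), 'ee_rot': array([-7.81362119e-04,  9.84918698e-01,  1.73015933e-01, -1.86167112e-04]), 'wrist_force': array([-0.17367394,  0.06153444, -0.01492715]), 'moment': array([-0.04903214,  0.0135604 ,  0.01919838]), 'gripper_force': 0.0, 'gripper_width': 1.0008731206003623} 0.0187
top {'mtx': array([[599.54286032,   0.        , 310.65984646],
       [  0.        , 599.54286032, 236.41535683],
       [  0.        ,   0.        ,   1.        ]]), 'R': array([[-1.63829959e-02, -9.99864729e-01, -1.45637374e-03],
       [-9.94545925e-01,  1.64458654e-02, -1.02994837e-01],
       [ 1.03004856e-01, -2.38933428e-04, -9.94680824e-01]]),
[... 247 characters left out ...]
 -0.57014381, -0.00370904],
       [-0.36022982,  0.52408592, -0.7717308 ],
       [ 0.4419414 , -0.63266894, -0.63593853]]), 't': array([0.44474859, 0.22926668, 1.35707533])}
{'mtx': array([[421.68366684,   0.        , 320.64827459],
       [  0.        , 421.68366684, 245.83427777],
       [  0.        ,   0.        ,   1.        ]]), 'tool_from_camera': array([[ 9.31840541e-04, -9.63979191e-01, -2.65976035e-01,
         6.82371574e-02],
       [ 9.99999387e-01,  7.39180331e-04,  8.24455905e-04,
        -3.89745562e-04],
       [-5.98154083e-04, -2.65976640e-01,  9.63979289e-01,
        -1.42677781e-01],
       [ 0.00000000e+00,  0.00000000e+00,  0.00000000e+00,
         1.00000000e+00]])}
```

View pics/top0.png

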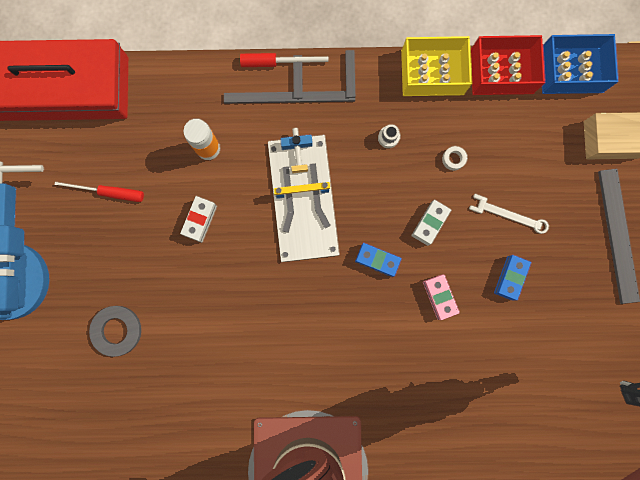

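View pics/side0.png

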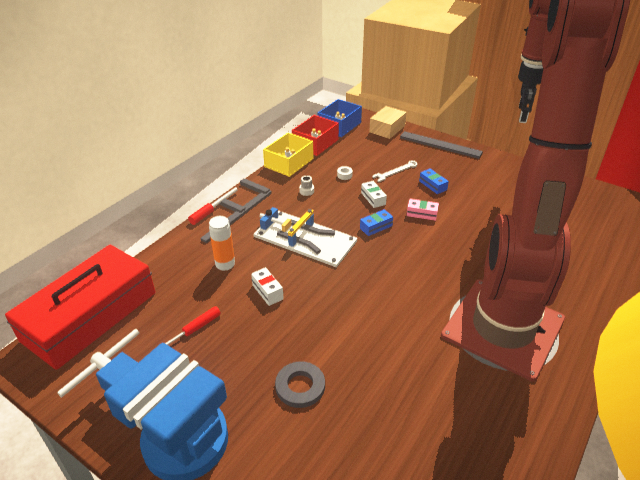

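The top view shows the green-dab block at about (432,222), the gauge with its yellow bar at (303,189) and mouth towards the robot, and the red reject at (198,218). The blue and pink decoys are near the block.

```bash
cat > h.py <<'E'
from rig import r, vision
import cv2, numpy as np
from scipy.spatial.transform import Rotation as Ro
def cam(n,s=None):
    m=vision.camera_model(n)
    if n!="wrist": return m["mtx"],m["R"].T,-m["R"].T@m["t"]
    q=s["ee_rot"]; A=Ro.from_quat(np.r_[q[1:],q[0]]).as_matrix(); T=m["tool_from_camera"]
    return m["mtx"],A@T[:3,:3],A@T[:3,3]+s["position"]
def ray(c,uv,z):  # pixels -> world points on plane z
    K,R,t=c; uv=np.atleast_2d(uv).astype(float)
    d=np.c_[uv,np.ones(len(uv))]@np.linalg.inv(K).T@R.T
    return t+d*((z-t[2])/d[:,2])[:,None]
def cloud(c,d):
    K,R,t=c; v,u=np.indices(d.shape)
    p=np.stack([(u-K[0,2])/K[0,0]*d,(v-K[1,2])/K[1,1]*d,d],-1)
    return p@R.T+t
def shot(n,name):
    s=r.read_state(); im,d=vision.get_image(n); cv2.imwrite(f"pics/{name}.png",im[:,:,::-1])
    c=cam(n,s); return im,d,c,cloud(c,d),s
def rect(P):  # centre, sizes, angle of long axis
    (c,sz,a)=cv2.minAreaRect((P[:,:2]*1000).astype(np.float32))
    if sz[0]<sz[1]: a+=90; sz=sz[::-1]
    return np.array(c)/1000,sz,(a+90)%180-90
E
python3 - <<'E'
from h import *
im=cv2.imread("pics/top0.png")[:,:,::-1].astype(int); d=np.load("top0.npy"); c=cam("top"); P=cloud(c,d)
def box(u0,u1,v0,v1):
    m=np.zeros(d.shape,bool); m[v0:v1,u0:u1]=1; return m&(d>0)
z=P[...,2]
m=box(405,460,192,250)&(z>.028)&(z<.045); print("block",rect(P[m]),np.median(z[m]),m.sum())
m=box(255,350,120,275)&(z>.006)&(z<.018); print("plate",rect(P[m]),np.median(z[m]),m.sum())
y=box(255,350,170,210)&(im[...,0]>170)&(im[...,1]>130)&(im[...,2]<80); print("bar",rect(P[y]),np.median(z[y]),y.sum())
print("bench z",np.median(z[box(200,400,280,340)]))
g=box(405,460,192,250)&(im[...,1]>im[...,0]+20); print("dab",P[g].mean(0))
E
```

```text
block (array([ 0.53365729, -0.28191299]), (91.22392272949219, 44.321685791015625), -32.18730545043945) 0.03594233843769323 834
plate (array([0.60084686, 0.00100977]), (346.0808410644531, 212.46617126464844), -0.40053558349609375) 0.011552479728476728 5270
bar (array([0.62678314, 0.00374135]), (119.957275390625, 51.245567321777344), -84.46286392211914) 0.062065537353908184 290
bench z -0.0004894755347234492
dab [ 0.53386601 -0.28241439  0.03670842]
```

Request:
arm_command --pt "0 0.76 0.83 -0.2 0 0 -0.38" --pt "0 0.76 0.83 -0.2 0 0 -0.38" --pt "0 0.76 0.83 -0.2 0 0 -0.38" --pt "0 0.76 0.83 -0.2 0 0 -0.38" --pt "0 0.76 0.83 -0.2 0 0 -0.38" --squeeze 60

```text
clock: 0.52
position: [0.298, -0.527, 0.2107]
ee_rot: [-0.0, 0.998, 0.059, -0.0]
wrist_force: [-0.2, -0.1, -0.3]
gripper_width: 0.999
gripper_force: 0.0
```

Request:
arm_command --pt "0 0.76 0.83 -0.2 0 0 -0.38" --pt "0 0.76 0.83 -0.2 0 0 -0.38" --pt "0 0.76 0.83 -0.2 0 0 -0.38" --pt "0 0.76 0.83 -0.2 0 0 -0.38" --pt "0 0.76 0.83 -0.2 0 0 -0.38"

```text
clock: 0.93
position: [0.374, -0.444, 0.1908]
ee_rot: [-0.0, 0.998, -0.055, -0.0]
wrist_force: [-0.9, 0.2, 0.0]
gripper_width: 0.999
gripper_force: 0.0
```

Request:
arm_command --pt "0 0.76 0.83 -0.2 0 0 -0.38" --pt "0 0.76 0.83 -0.2 0 0 -0.38" --pt "0 0.76 0.83 -0.2 0 0 -0.38" --pt "0 0.76 0.83 -0.2 0 0 -0.38" --pt "0 0.76 0.83 -0.2 0 0 -0.38"

```text
clock: 1.35
position: [0.4499, -0.361, 0.1708]
ee_rot: [-0.0, 0.986, -0.168, -0.0]
wrist_force: [0.3, 0.0, -0.3]
gripper_width: 0.997
gripper_force: 0.0
```

Request:
arm_command --pt "0 0.76 0.83 -0.2 0 0 -0.38" --pt "0 0.76 0.83 -0.2 0 0 -0.38" --pt "0 0.76 0.83 -0.2 0 0 -0.38" --pt "0 0.76 0.83 -0.2 0 0 -0.38" --pt "0 0 0 0 0 0 0"

```text
clock: 1.77
position: [0.5131, -0.2904, 0.1541]
ee_rot: [-0.001, 0.967, -0.255, -0.0]
wrist_force: [0.0, 0.5, 0.2]
gripper_width: 0.998
gripper_force: 0.0
```

```bash
python3 - <<'E'
from h import *
im,d,c,P,s=shot("wrist","w1"); z=P[...,2]
near=np.hypot(P[...,0]-.534,P[...,1]+.282)<.07
m=near&(d>0)&(z>.030)&(z<.042); print("block",rect(P[m]),np.median(z[m]),m.sum())
m=(d>0)&(z<.005)&(z>-.01); print("bench",np.median(z[m]),s["position"])
# gauge from the earlier top view: plate corner fit and rails
im=cv2.imread("pics/top0.png")[:,:,::-1].astype(int); d=np.load("top0.npy"); c=cam("top"); P=cloud(c,d)
w=(im.min(2)>170).astype(np.uint8); w[:130]=0;w[270:]=0;w[:,:255]=0;w[:,350:]=0
n,l,st,_=cv2.connectedComponentsWithStats(w)
v,u=np.nonzero(w)
print("plate",rect(ray(c,np.c_[u,v],.012)))
E
python3 -c "
import cv2
i=cv2.imread('pics/top0.png')[125:270,255:350];cv2.imwrite('pics/topc.png',cv2.resize(i,None,fx=4,fy=4,interpolation=cv2.INTER_CUBIC))"
```

```text
block (array([ 0.53462628, -0.27997986]), (90.1849136352539, 44.144989013671875), -32.09915542602539) 0.0361246139245589 9667
bench -2.020093824739444e-05 [ 0.51310566 -0.29043837  0.15405239]
plate (array([0.60509595, 0.00138704]), (291.94122314453125, 128.62644958496094), 5.640268802642822)
```

View pics/topc.png

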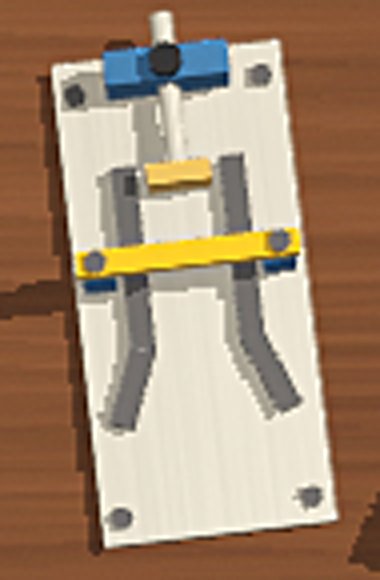

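View pics/w1.png

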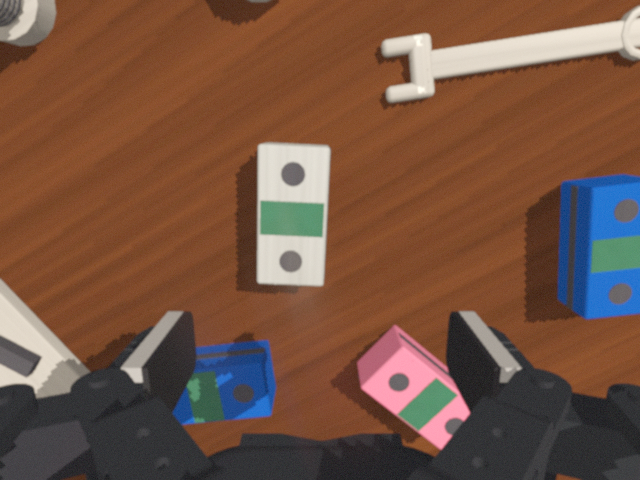

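Crop: the brass stop face is just behind the bar, and the lane opens towards the robot (near plate edge about (105,548)–(338,520) in the crop). Wrist view: the green block is at (293,215), clear of the blue and pink decoys.

Request:
arm_command --pt "0 0.65 0.78 -0.9 0 0 -0.38" --pt "0 0 0 -0.9 0 0 0" --pt "0 0 0 -0.9 0 0 0" --pt "0 0 0 -0.9 0 0 0" --pt "0 0 0 0 0 0 0"

```text
clock: 2.23
position: [0.5205, -0.28, 0.0796]
ee_rot: [-0.0, 0.96, -0.279, -0.003]
wrist_force: [-0.5, -0.2, -0.1]
gripper_width: 0.997
gripper_force: 0.0
```

```bash
python3 - <<'E'
from h import *
c=cam("top"); T=np.array([255,125])
cs=np.array([[105,548],[338,520],[278,40],[52,68]])/4+T-.375
p=ray(c,cs,.012)[:,:2]; print(p.round(4))
n=(p[0]+p[1])/2; f=(p[2]+p[3])/2; e=(f-n)/np.linalg.norm(f-n); print("len",np.linalg.norm(f-n),"yaw",np.degrees(np.arctan2(e[1],e[0])), "w",np.linalg.norm(p[0]-p[1]),np.linalg.norm(p[2]-p[3]))
print("origin", (n+f)/2+.0125*e, "lay -100:",(n+f)/2-.0875*e)
b=ray(c,np.array([[77,251],[299,228],[300,253],[80,278]])/4+T-.375,.0625)[:,:2]; print("bar",b.round(4),b.mean(0))
s=ray(c,np.array([[146,187],[212,181]])/4+T-.375,.039)[:,:2]; print("stop top face edge",s, (s.mean(0)-((n+f)/2+.0125*e))@e)
E
```

```text
[[ 0.4526  0.0505]
 [ 0.466  -0.0786]
 [ 0.7383 -0.0505]
 [ 0.7243  0.0774]]
len 0.273385423664334 yaw 5.770245163034684 w 0.12979186639564153 0.128611067371136
origin [0.60776087 0.00097175] lay -100: [ 0.50826756 -0.00908222]
bar [[ 0.6099  0.0613]
 [ 0.6204 -0.0585]
 [ 0.6068 -0.0588]
 [ 0.5951  0.0598]] [0.60803706 0.00093465]
stop top face edge [[ 0.64933015  0.02437813]
 [ 0.65207989 -0.01197206]] 0.04325250246130929
```

Request:
arm_command --pt "0 0.28 0.26 -0.9 0 0 0" --pt "0 0 0 -0.9 0 0 0" --pt "0 0 0 -0.9 0 0 0" --pt "0 0 0 -0.7 0 0 0" --pt "0 0 0 0 0 0 0"

```text
clock: 2.65
position: [0.5269, -0.275, 0.0133]
ee_rot: [-0.0, 0.96, -0.279, -0.002]
wrist_force: [-0.1, 0.9, -0.0]
gripper_width: 0.998
gripper_force: 0.0
```

Request:
arm_command --pt "0 0 0 0 0 0 0" --pt "0 0 0 0 0 0 0"

```text
clock: 2.82
position: [0.5295, -0.2756, 0.0168]
ee_rot: [0.0, 0.96, -0.279, 0.001]
wrist_force: [-0.5, 0.1, -0.1]
gripper_width: 0.994
gripper_force: 0.0
```

Request:
arm_command --pt "0 0 0 0 0 0 0" --pt "0 0 0 0 0 0 0"

```text
clock: 2.98
position: [0.5296, -0.2753, 0.0166]
ee_rot: [0.0, 0.96, -0.278, 0.001]
wrist_force: [-0.4, 0.3, -0.5]
gripper_width: 1.003
gripper_force: 0.0
```

Request:
arm_command --pt "0 -0.17 0 -0.35 0 0 0" --pt "0 0 0 0 0 0 0" --pt "0 0 0 0 0 0 0" --pt "130 0 0 0 0 0 0" --pt "200 0 0 0 0 0 0" --squeeze 60

```text
clock: 3.4
position: [0.5256, -0.2748, 0.0084]
ee_rot: [-0.0, 0.96, -0.278, 0.0]
wrist_force: [0.4, -0.2, -0.4]
gripper_width: 0.748
gripper_force: 0.0
```

Request:
arm_command --pt "255 0 0 0 0 0 0" --pt "255 0 0 0 0 0 0" --pt "255 0 0 0 0 0 0" --pt "255 0 0 0 0 0 0" --pt "255 0 0 0 0 0 0"

```text
clock: 3.82
position: [0.5258, -0.2749, 0.0087]
ee_rot: [0.0, 0.96, -0.278, 0.0]
wrist_force: [-0.1, 1.1, 3.8]
gripper_width: 0.503
gripper_force: 63.1
```

Request:
arm_command --pt "255 0 0 0.5 0 0 0" --pt "255 0 0 1 0 0 0" --pt "255 0 0 1 0 0 0" --pt "255 0 0 1 0 0 0" --pt "255 0 0 1 0 0 0"

```text
clock: 4.23
position: [0.5247, -0.2744, 0.0989]
ee_rot: [-0.0, 0.96, -0.278, -0.001]
wrist_force: [-0.0, -0.6, -4.9]
gripper_width: 0.501
gripper_force: 62.0
```

Request:
arm_command --pt "255 -0.09 0.88 0.2 0 0 0.37" --pt "255 -0.09 0.88 0 0 0 0.37" --pt "255 -0.09 0.88 0 0 0 0.37" --pt "255 -0.09 0.88 0 0 0 0.37" --pt "255 -0.09 0.88 0 0 0 0.37"

```text
clock: 4.65
position: [0.5154, -0.1841, 0.1012]
ee_rot: [-0.0, 0.986, -0.168, -0.001]
wrist_force: [-0.0, -0.4, -3.8]
gripper_width: 0.503
gripper_force: 62.3
```

Request:
arm_command --pt "255 -0.09 0.88 0 0 0 0.37" --pt "255 -0.09 0.88 0 0 0 0.37" --pt "255 -0.09 0.88 0 0 0 0.37" --pt "255 -0.09 0.88 0 0 0 0.37" --pt "255 -0.09 0.88 0 0 0 0.37"

```text
clock: 5.07
position: [0.5073, -0.097, 0.1023]
ee_rot: [-0.0, 0.998, -0.058, 0.0]
wrist_force: [0.4, 0.4, -3.5]
gripper_width: 0.502
gripper_force: 62.3
```

Request:
arm_command --pt "255 -0.09 0.88 0 0 0 0.37" --pt "255 -0.09 0.88 0 0 0 0.37" --pt "255 -0.09 0.88 0 0 0 0.37" --pt "255 -0.09 0.88 0 0 0 0.37" --pt "255 -0.09 0.88 0 0 0 0.37"

```text
clock: 5.48
position: [0.4983, -0.0091, 0.1024]
ee_rot: [-0.0, 0.999, 0.053, 0.0]
wrist_force: [1.2, -0.3, -4.2]
gripper_width: 0.505
gripper_force: 62.3
```

Request:
arm_command --pt "255 0 0 0 0 0 0" --pt "255 0 0 0 0 0 0" --pt "255 0 0 0 0 0 0" --pt "255 0 0 0 0 0 0"

```text
clock: 5.82
position: [0.4986, -0.0114, 0.1023]
ee_rot: [0.0, 0.999, 0.051, -0.0]
wrist_force: [-0.2, -0.6, -4.0]
gripper_width: 0.505
gripper_force: 62.2
```

```bash
python3 - <<'E'
from h import *
im,d,c,P,s=shot("wrist","w2"); print(s["position"],s["gripper_width"],s["ee_rot"],s["wrist_force"])
E
```

```text
[ 0.4985742  -0.01138907  0.10225876] 0.5048335311881365 [ 1.23485706e-04  9.98723740e-01  5.05061813e-02 -2.52471907e-05] [-0.15370039 -0.58758065 -3.9892376 ]
```

View pics/w2.png

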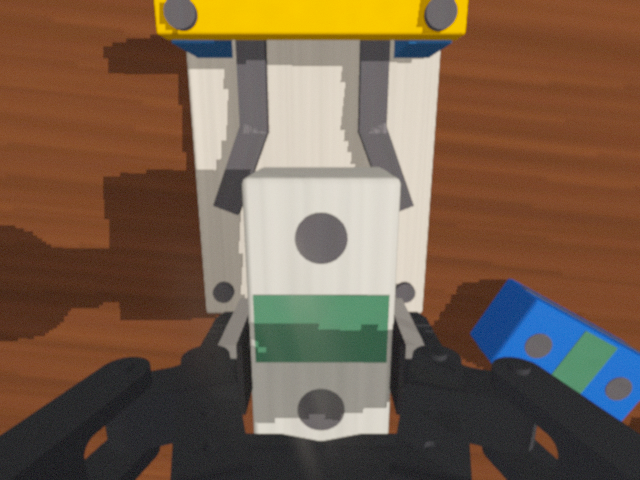

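Held block is centred at column 321, and the lane inner edges at row 90 are columns 267 and 359. It is nearly lined up with the lane; now the exact offset.

```bash
python3 - <<'E'
from h import *
s=r.read_state(); c=cam("wrist",s)
A=Ro.from_quat(np.r_[s["ee_rot"][1:],s["ee_rot"][0]]).as_matrix()
tl=lambda p:((p-s["position"])@A).round(4)
L=ray(c,[[268,60],[268,125],[359,60],[358,125]],.022); print("rails inner top in tool\n",tl(L))
print("bar near-top corners\n",tl(ray(c,[[155,36],[467,36]],.0625)))
print("plate corners\n",tl(ray(c,[[207,312],[424,312]],.012)), ray(c,[[207,312],[424,312]],.012))
a=np.arctan2(*A[[1,0],0]); print("tool yaw",np.degrees(a))
E
```

```text
rails inner top in tool
 [[ 0.1009 -0.0262  0.0802]
 [ 0.0703 -0.0272  0.0802]
 [ 0.1009  0.0182  0.0802]
 [ 0.0704  0.0185  0.0802]]
bar near-top corners
 [[ 0.1036 -0.0659  0.0397]
 [ 0.1038  0.0572  0.0397]]
plate corners
 [[-0.0373 -0.0684  0.0902]
 [-0.0372  0.0615  0.0902]] [[ 0.45457783  0.05281869  0.012     ]
 [ 0.46773628 -0.07646413  0.012     ]]
tool yaw 5.7736444843484165
```

Request:
arm_command --pt "255 0 0.2 -0.8 0 0 0" --pt "255 0 0 -0.9 0 0 0" --pt "255 0 0 -0.8 0 0 0" --pt "255 0 0 -0.6 0 0 0" --pt "255 0 0 -0.4 0 0 0"

```text
clock: 6.28
position: [0.4979, -0.0074, 0.0309]
ee_rot: [-0.0, 0.999, 0.05, -0.001]
wrist_force: [-0.2, -0.3, -4.0]
gripper_width: 0.503
gripper_force: 62.3
```

Request:
arm_command --pt "255 0 0 -0.2 0 0 0" --pt "255 0 0 0 0 0 0" --pt "255 0 0 0 0 0 0" --pt "255 0 0 0 0 0 0"

```text
clock: 6.62
position: [0.4992, -0.0069, 0.0291]
ee_rot: [0.0, 0.999, 0.051, 0.001]
wrist_force: [0.0, -0.9, -4.6]
gripper_width: 0.508
gripper_force: 62.3
```

Request:
arm_command --pt "255 0 0 -0.2 0 0 0" --pt "255 0 0 -0.12 0 0 0" --pt "255 0 0 0 0 0 0" --pt "255 0 0 0 0 0 0"

```text
clock: 6.95
position: [0.4984, -0.0069, 0.0218]
ee_rot: [-0.0, 0.999, 0.051, -0.0]
wrist_force: [-0.2, 0.3, -4.4]
gripper_width: 0.504
gripper_force: 62.3
```

Request:
arm_command --pt "255 0 0 -0.04 0 0 0" --pt "255 0 0 0 0 0 0"

```text
clock: 7.12
position: [0.4985, -0.0068, 0.0211]
ee_rot: [-0.0, 0.999, 0.051, -0.0]
wrist_force: [1.1, -0.1, -4.2]
gripper_width: 0.503
gripper_force: 62.3
```

Request:
arm_command --pt "255 0 0 -0.04 0 0 0" --pt "255 0 0 0 0 0 0"

```text
clock: 7.28
position: [0.4988, -0.0069, 0.0206]
ee_rot: [0.0, 0.999, 0.051, 0.0]
wrist_force: [-0.8, -0.2, 0.4]
gripper_width: 0.509
gripper_force: 62.6
```

Request:
arm_command --pt "50 0 0 0 0 0 0" --pt "50 0 0 0 0 0 0" --pt "50 0 0 0 0 0 0" --pt "50 0 0 0 0 0 0"

```text
clock: 7.62
position: [0.4988, -0.0068, 0.0205]
ee_rot: [-0.0, 0.999, 0.051, 0.0]
wrist_force: [-0.2, -0.5, 0.4]
gripper_width: 0.802
gripper_force: 0.0
```

Request:
arm_command --pt "50 0 0 0.5 0 0 0" --pt "50 0 0 1 0 0 0" --pt "50 0 0 1 0 0 0" --pt "50 0 0 0.5 0 0 0"

```text
clock: 7.95
position: [0.4997, -0.0067, 0.0831]
ee_rot: [0.0, 0.999, 0.051, 0.001]
wrist_force: [0.2, -0.1, 1.2]
gripper_width: 0.808
gripper_force: 0.0
```

Request:
arm_command --pt "255 -0.76 -0.08 0 0 0 0" --pt "255 -0.76 -0.08 0 0 0 0" --pt "255 -0.76 -0.08 0 0 0 0" --pt "255 -0.76 -0.08 0 0 0 0" --pt "255 0 0 0 0 0 0"

```text
clock: 8.37
position: [0.4353, -0.0138, 0.0803]
ee_rot: [0.0, 0.999, 0.051, -0.001]
wrist_force: [0.8, 0.3, -0.2]
gripper_width: 0.09
gripper_force: 0.0
```

Request:
arm_command --pt "255 0 0 0 0 0 0" --pt "255 0 0 0 0 0 0" --pt "255 0 0 0 0 0 0"

```text
clock: 8.62
position: [0.4386, -0.0131, 0.0806]
ee_rot: [-0.0, 0.999, 0.051, 0.0]
wrist_force: [-0.3, 0.5, -0.3]
gripper_width: 0.002
gripper_force: 0.0
```

```bash
python3 - <<'E'
from h import *
im,d,c,P,s=shot("wrist","w3"); A=Ro.from_quat(np.r_[s["ee_rot"][1:],s["ee_rot"][0]]).as_matrix()
print(s["position"],s["ee_rot"],s["gripper_width"],s["wrist_force"])
T=(P-s["position"])@A
m=(d>0)&(abs(P[...,2]-.048)<.004)&(abs(T[...,1])<.035)&(T[...,0]>0.02)&(T[...,0]<.13)
print("block in tool",rect(T[m]),np.median(P[m][:,2]),m.sum())
E
```

```text
[ 0.43858992 -0.0131133   0.08055288] [-1.12302627e-04  9.98702924e-01  5.09147266e-02  3.83303247e-04] 0.002386069853547167 [-0.28196791  0.49738476 -0.33103641]
block in tool (array([ 0.07058197, -0.0006471 ]), (89.02017974853516, 44.21504211425781), 0.0865076407790184) 0.04817142797605865 25168
```

View pics/w3.png

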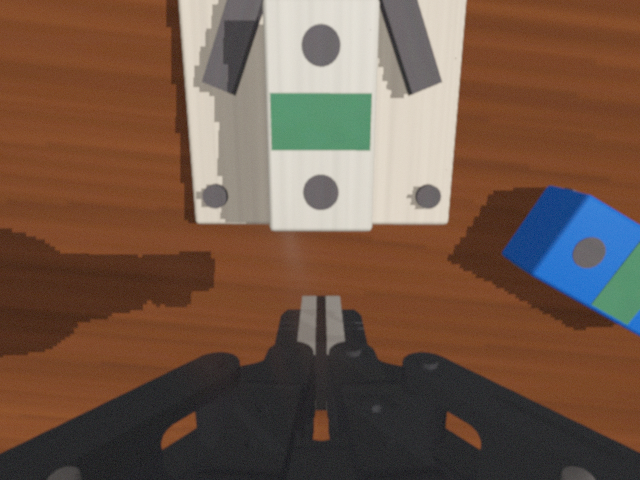

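The block lies square, with its rear edge at row 230 (columns 270–372). The shut fingers are right behind it at column 321.

Request:
arm_command --pt "255 0 0 -0.8 0 0 0" --pt "255 0 0 -0.9 0 0 0" --pt "255 0 0 -0.8 0 0 0" --pt "255 0 0 -0.4 0 0 0" --pt "255 0 0 0 0 0 0"

```text
clock: 9.08
position: [0.4367, -0.013, 0.0207]
ee_rot: [-0.0, 0.999, 0.051, -0.002]
wrist_force: [0.0, -0.3, -0.0]
gripper_width: 0.002
gripper_force: 0.0
```

Request:
arm_command --pt "255 0 0 0 0 0 0" --pt "255 0 0 0 0 0 0"

```text
clock: 9.25
position: [0.4384, -0.0132, 0.023]
ee_rot: [-0.0, 0.999, 0.051, 0.0]
wrist_force: [-0.3, -0.5, 0.1]
gripper_width: 0.004
gripper_force: 0.0
```

Request:
arm_command --pt "255 0.2 0.02 -0.1 0 0 0" --pt "255 0.2 0.02 0 0 0 0" --pt "255 0.2 0.02 0 0 0 0" --pt "255 0.15 0.015 0 0 0 0" --pt "255 0.15 0.015 0 0 0 0"

```text
clock: 9.67
position: [0.456, -0.0114, 0.0204]
ee_rot: [0.0, 0.999, 0.051, -0.0]
wrist_force: [-1.7, -0.0, 0.3]
gripper_width: -0.004
gripper_force: 0.9
```

Request:
arm_command --pt "255 0.2 0.02 0 0 0 0" --pt "255 0.2 0.02 0 0 0 0" --pt "255 0.2 0.02 0 0 0 0" --pt "255 0.2 0.02 0 0 0 0" --pt "255 0.2 0.02 0 0 0 0"

```text
clock: 10.08
position: [0.4761, -0.0094, 0.0203]
ee_rot: [-0.0, 0.999, 0.051, -0.0]
wrist_force: [-1.9, -0.3, 0.6]
gripper_width: 0.002
gripper_force: 0.8
```

Request:
arm_command --pt "255 0.2 0.02 0 0 0 0" --pt "255 0.2 0.02 0 0 0 0" --pt "255 0.2 0.02 0 0 0 0" --pt "255 0.2 0.02 0 0 0 0" --pt "255 0.2 0.02 0 0 0 0"

```text
clock: 10.5
position: [0.4961, -0.0074, 0.0203]
ee_rot: [-0.0, 0.999, 0.051, -0.0]
wrist_force: [-1.0, 0.1, 0.4]
gripper_width: 0.001
gripper_force: 0.8
```

Request:
arm_command --pt "255 0.15 0.015 0 0 0 0" --pt "255 0.15 0.015 0 0 0 0" --pt "255 0.15 0.015 0 0 0 0" --pt "255 0.15 0.015 0 0 0 0" --pt "255 0.15 0.015 0 0 0 0"

```text
clock: 10.92
position: [0.511, -0.006, 0.0203]
ee_rot: [-0.0, 0.999, 0.051, -0.0]
wrist_force: [-0.7, -1.0, 1.1]
gripper_width: 0.003
gripper_force: 0.8
```

Request:
arm_command --pt "255 0.15 0.015 0 0 0 0" --pt "255 0.15 0.015 0 0 0 0" --pt "255 0.15 0.015 0 0 0 0" --pt "255 0.15 0.015 0 0 0 0" --pt "255 0.15 0.015 0 0 0 0"

```text
clock: 11.33
position: [0.526, -0.0044, 0.0203]
ee_rot: [-0.0, 0.999, 0.051, 0.0]
wrist_force: [-1.7, -1.0, 1.5]
gripper_width: 0.002
gripper_force: 0.8
```

Request:
arm_command --pt "255 0.1 0.01 0 0 0 0" --pt "255 0.1 0.01 0 0 0 0" --pt "255 0.1 0.01 0 0 0 0" --pt "255 0.1 0.01 0 0 0 0" --pt "255 0.05 0.005 0 0 0 0"

```text
clock: 11.75
position: [0.535, -0.0035, 0.0203]
ee_rot: [-0.0, 0.999, 0.051, 0.0]
wrist_force: [-1.8, 0.1, 1.0]
gripper_width: -0.0
gripper_force: 0.8
```

Request:
arm_command --pt "255 0.08 0.008 0 0 0 0" --pt "255 0.08 0.008 0 0 0 0" --pt "255 0.08 0.008 0 0 0 0" --pt "255 0.08 0.008 0 0 0 0" --pt "255 0.08 0.008 0 0 0 0"

```text
clock: 12.17
position: [0.5429, -0.0028, 0.0203]
ee_rot: [-0.0, 0.999, 0.051, 0.0]
wrist_force: [-1.3, 0.4, 0.6]
gripper_width: 0.002
gripper_force: 0.8
```

Request:
arm_command --pt "255 0.03 0.003 0 0 0 0" --pt "255 0.03 0.003 0 0 0 0" --pt "255 0.03 0.003 0 0 0 0"

```text
clock: 12.42
position: [0.5445, -0.0026, 0.0203]
ee_rot: [-0.0, 0.999, 0.051, -0.0]
wrist_force: [-1.1, 0.6, 0.7]
gripper_width: -0.001
gripper_force: 0.8
```

Request:
arm_command --pt "255 0.03 0.003 0 0 0 0" --pt "255 0.03 0.003 0 0 0 0"

```text
clock: 12.58
position: [0.5457, -0.0025, 0.0203]
ee_rot: [-0.0, 0.999, 0.051, 0.0]
wrist_force: [-1.4, -0.6, 1.0]
gripper_width: 0.002
gripper_force: 0.8
```

Request:
arm_command --pt "255 0.03 0.003 0 0 0 0" --pt "255 0.03 0.003 0 0 0 0"

```text
clock: 12.75
position: [0.547, -0.0023, 0.0203]
ee_rot: [-0.0, 0.999, 0.051, -0.0]
wrist_force: [-2.1, 0.1, 0.4]
gripper_width: 0.002
gripper_force: 0.8
```

Request:
arm_command --pt "255 0.03 0.003 0 0 0 0" --pt "255 0 0 0 0 0 0"

```text
clock: 12.92
position: [0.5477, -0.0023, 0.0203]
ee_rot: [-0.0, 0.999, 0.051, 0.0]
wrist_force: [-0.5, -0.2, 0.1]
gripper_width: -0.001
gripper_force: 0.4
```

Request:
arm_command --pt "255 0.03 0.003 0 0 0 0" --pt "255 0 0 0 0 0 0"

```text
clock: 13.08
position: [0.5482, -0.0022, 0.0203]
ee_rot: [-0.0, 0.999, 0.051, 0.0]
wrist_force: [-0.9, 0.2, -0.4]
gripper_width: -0.001
gripper_force: 0.4
```

Request:
arm_command --pt "255 0.03 0.003 0 0 0 0" --pt "255 0 0 0 0 0 0"

```text
clock: 13.25
position: [0.5488, -0.0021, 0.0203]
ee_rot: [-0.0, 0.999, 0.051, 0.0]
wrist_force: [-1.0, -0.1, 0.0]
gripper_width: -0.003
gripper_force: 0.5
```

Request:
arm_command --pt "255 0.03 0.003 0 0 0 0" --pt "255 0 0 0 0 0 0"

```text
clock: 13.42
position: [0.5494, -0.0021, 0.0203]
ee_rot: [-0.0, 0.999, 0.051, 0.0]
wrist_force: [-0.7, 0.2, 0.3]
gripper_width: 0.002
gripper_force: 0.5
```

Request:
arm_command --pt "255 0.03 0.003 0 0 0 0" --pt "255 0 0 0 0 0 0"

```text
clock: 13.58
position: [0.55, -0.002, 0.0203]
ee_rot: [-0.0, 0.999, 0.051, 0.0]
wrist_force: [-0.3, 0.6, -0.8]
gripper_width: 0.002
gripper_force: 0.4
```

Request:
arm_command --pt "255 0.03 0.003 0 0 0 0" --pt "255 0 0 0 0 0 0"

```text
clock: 13.75
position: [0.5506, -0.002, 0.0203]
ee_rot: [-0.0, 0.999, 0.051, 0.0]
wrist_force: [-0.9, -0.9, 0.6]
gripper_width: 0.003
gripper_force: 0.4
```

Request:
arm_command --pt "255 0.03 0.003 0 0 0 0" --pt "255 0 0 0 0 0 0"

```text
clock: 13.92
position: [0.5512, -0.0019, 0.0203]
ee_rot: [-0.0, 0.999, 0.051, 0.0]
wrist_force: [-0.9, -0.6, -0.5]
gripper_width: -0.001
gripper_force: 0.4
```

Request:
arm_command --pt "255 0.03 0.003 0 0 0 0" --pt "255 0 0 0 0 0 0"

```text
clock: 14.08
position: [0.5517, -0.0018, 0.0203]
ee_rot: [-0.0, 0.999, 0.051, -0.0]
wrist_force: [-1.9, 0.0, 0.1]
gripper_width: -0.001
gripper_force: 0.8
```

Request:
arm_command --pt "255 0.02 0.002 0 0 0 0" --pt "255 0 0 0 0 0 0"

```text
clock: 14.25
position: [0.5517, -0.0019, 0.0203]
ee_rot: [0.0, 0.999, 0.051, -0.0]
wrist_force: [-4.8, -1.4, 2.4]
gripper_width: 0.005
gripper_force: 2.2
```

Request:
arm_command --pt "255 0.02 0.002 0 0 0 0" --pt "255 0 0 0 0 0 0"

```text
clock: 14.42
position: [0.5517, -0.0019, 0.0202]
ee_rot: [0.0, 0.999, 0.051, -0.001]
wrist_force: [-5.4, -1.1, 4.0]
gripper_width: -0.002
gripper_force: 3.2
```

Request:
arm_command --pt "255 0.02 0.002 0 0 0 0" --pt "255 0 0 0 0 0 0"

```text
clock: 14.58
position: [0.5517, -0.0019, 0.0201]
ee_rot: [0.0, 0.999, 0.051, -0.001]
wrist_force: [-6.9, -0.5, 6.4]
gripper_width: -0.0
gripper_force: 4.0
```

Request:
arm_command --pt "255 0.02 0.002 0.015 0 0 0" --pt "255 0 0 0 0 0 0"

```text
clock: 14.75
position: [0.5517, -0.0019, 0.0201]
ee_rot: [0.0, 0.999, 0.051, -0.002]
wrist_force: [-8.9, -0.6, 4.1]
gripper_width: 0.001
gripper_force: 4.2
```

Request:
arm_command --pt "255 0.02 0.002 0.015 0 0 0" --pt "255 0 0 0 0 0 0"

```text
clock: 14.92
position: [0.5517, -0.0018, 0.0202]
ee_rot: [0.0, 0.999, 0.051, -0.002]
wrist_force: [-7.8, -1.3, 2.7]
gripper_width: -0.0
gripper_force: 4.5
```

Request:
arm_command --pt "255 0.03 0.003 0.015 0 0 0" --pt "255 0 0 0 0 0 0"

```text
clock: 15.08
position: [0.5517, -0.0018, 0.0202]
ee_rot: [0.0, 0.999, 0.051, -0.003]
wrist_force: [-10.7, -1.1, 2.5]
gripper_width: 0.0
gripper_force: 5.3
```

Request:
arm_command --pt "255 0.02 0.002 0.01 0 0 0" --pt "255 0 0 0 0 0 0"

```text
clock: 15.25
position: [0.5517, -0.0018, 0.0202]
ee_rot: [0.0, 0.999, 0.051, -0.003]
wrist_force: [-11.8, -0.8, 3.0]
gripper_width: -0.004
gripper_force: 5.8
```

Request:
arm_command --pt "255 0.015 0.001 0.01 0 0 0" --pt "255 0 0 0 0 0 0" --pt "255 0 0 0 0 0 0" --pt "255 0 0 0 0 0 0" --pt "255 0 0 0 0 0 0"

```text
clock: 15.67
position: [0.5516, -0.0018, 0.0202]
ee_rot: [0.0, 0.999, 0.051, -0.003]
wrist_force: [-11.4, 0.2, 1.8]
gripper_width: 0.002
gripper_force: 6.0
```

Request:
arm_command --pt "255 0 0 0 0 0 0" --pt "255 0 0 0 0 0 0" --pt "255 0 0 0 0 0 0" --pt "255 0 0 0 0 0 0" --pt "255 0 0 0 0 0 0"

```text
clock: 16.08
position: [0.5517, -0.0018, 0.0202]
ee_rot: [0.0, 0.999, 0.051, -0.003]
wrist_force: [-11.8, -0.6, 2.0]
gripper_width: -0.006
gripper_force: 6.0
```

Request:
arm_command --pt "255 0 0 0 0 0 0" --pt "255 0 0 0 0 0 0" --pt "255 0 0 0 0 0 0" --pt "255 0 0 0 0 0 0"

```text
clock: 16.42
position: [0.5517, -0.0018, 0.0202]
ee_rot: [0.0, 0.999, 0.051, -0.003]
wrist_force: [-11.3, -0.1, 2.3]
gripper_width: -0.002
gripper_force: 6.0
```

Request:
arm_command --pt "255 0.015 0.001 0.005 0 0 0" --pt "255 0 0 0 0 0 0" --pt "255 0 0 0 0 0 0" --pt "255 0 0 0 0 0 0" --pt "255 0 0 0 0 0 0"

```text
clock: 16.83
position: [0.5517, -0.0018, 0.0202]
ee_rot: [0.0, 0.999, 0.051, -0.004]
wrist_force: [-13.3, 0.2, 3.0]
gripper_width: 0.002
gripper_force: 6.5
```

Request:
arm_command --pt "255 0 0 0 0 0 0" --pt "255 0 0 0 0 0 0" --pt "255 0 0 0 0 0 0" --pt "255 0 0 0 0 0 0" --pt "255 0 0 0 0 0 0"

```text
clock: 17.25
position: [0.5517, -0.0018, 0.0202]
ee_rot: [0.0, 0.999, 0.051, -0.004]
wrist_force: [-13.7, -0.1, 2.8]
gripper_width: -0.001
gripper_force: 6.5
```

Request:
arm_command --pt "255 0 0 0 0 0 0" --pt "255 0 0 0 0 0 0" --pt "255 -0.1 -0.01 0 0 0 0" --pt "255 -0.3 -0.03 0 0 0 0" --pt "255 -0.5 -0.05 0 0 0 0"

```text
clock: 17.67
position: [0.5382, -0.0031, 0.022]
ee_rot: [-0.0, 0.999, 0.051, 0.001]
wrist_force: [-0.9, -0.2, 0.3]
gripper_width: -0.002
gripper_force: 0.0
```

Request:
arm_command --pt "255 -0.8 -0.08 0 0 0 0" --pt "255 -0.8 -0.08 0.5 0 0 0" --pt "255 -0.8 -0.08 1 0 0 0" --pt "255 -0.8 -0.08 1 0 0 0" --pt "255 0 0 1 0 0 0"

```text
clock: 18.08
position: [0.4702, -0.0101, 0.0921]
ee_rot: [0.0, 0.999, 0.051, -0.001]
wrist_force: [1.1, -0.4, -0.7]
gripper_width: -0.0
gripper_force: 0.0
```

Request:
arm_command --pt "255 0 0 1 0 0 0" --pt "255 0 0 0 0 0 0" --pt "255 0 0 0 0 0 0" --pt "255 0 0 0 0 0 0"

```text
clock: 18.42
position: [0.473, -0.0099, 0.1115]
ee_rot: [0.0, 0.999, 0.051, 0.0]
wrist_force: [0.4, 0.0, 0.0]
gripper_width: -0.003
gripper_force: 0.0
```

```bash
python3 - <<'E'
from h import *
im,d,c,P,s=shot("top","t2"); print(s["position"],s["wrist_force"],s["clock"])
im2,*_=shot("wrist","w4")
a=cv2.resize(im[110:290,170:480],(800,464))
cv2.imwrite("pics/t2c.png",a[:,:,::-1])
E
```

```text
[ 0.47304611 -0.00985625  0.11150698] [0.40865942 0.01969698 0.00310104] 18.4167
```

View pics/w4.png

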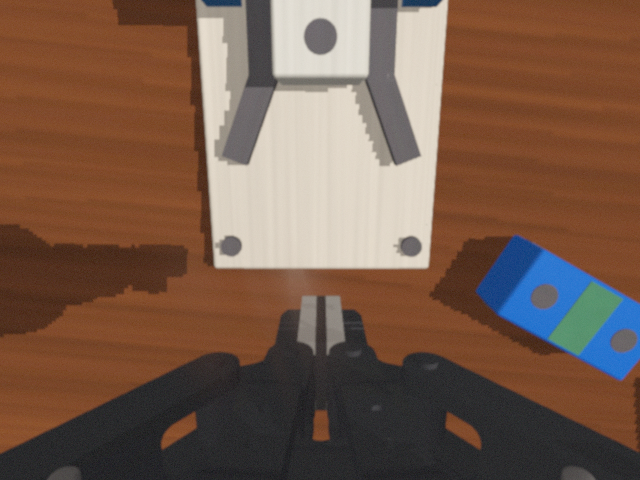

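View pics/t2c.png

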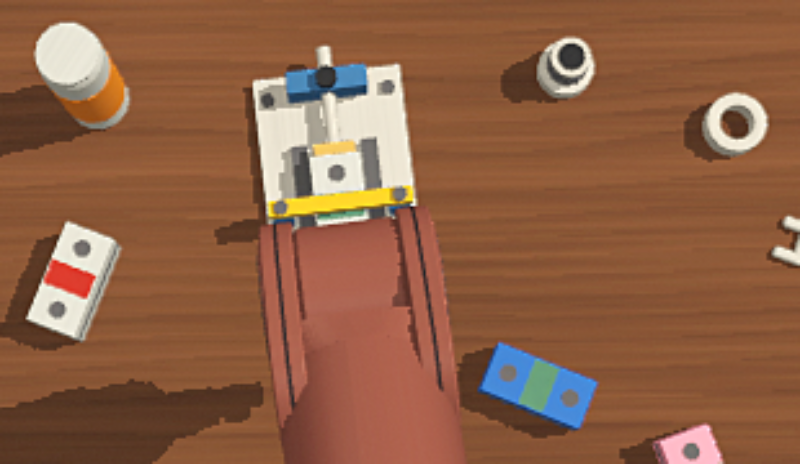

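The block lies flat in the lane under the bar, with its front against the brass stop (crop (335,150)) and its rear at row 78 of the wrist view. The robot is clear of it and the objects in these views look undisturbed.

```bash
python3 -c "
from rig import r
print(r.job_done())"
```

```text
the job is handed in; nothing more can be done
None
```

The green-dab block lies flat under the yellow bar against the brass stop; it was held there at about 11–14 N for over two seconds, then the arm backed clear, and the job was handed in at about 18.5 s with no verdict returned.

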